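# Click a fresh filter cassette into the sloping bay of a sampling station

### The job

Fit the fresh filter cassette (blue handle) into the sloping bay of the sampling station: lay it on the bed and slide it up, nose first under the blue hood, past both yellow spring catches until it meets the end stop and they have clicked in behind its shoulders, then let go. Hood, stop and catches sit on an adjustable carriage, so feel for the stop. Push it home firmly but do not ram it, and leave the spent cassette (orange handle), the beaker, the bottle and the vial rack where they are.

Things in the scene. Friction and masses are not known exactly. Their poses are not given: they have to be found in the camera images.
- fresh: Fresh filter cassette: white, 120 long (x) x 72 wide (y) x 20 mm thick, 0.25 kg, flat on the table at first. Origin: centre of its underside; x to its nose, z up. Wide head (72 mm) from x = 16 to 60 mm, tapering to 56 mm at the nose from x = 36 mm; tail (52 mm wide) from x = -60 to 16 mm, so two 10 mm shoulders face back at x = 16 mm. A blue handle rib stands on top.
- fresh_rib (a point): Point to pinch in the blue rib, 48 mm above the cassette's underside at x = -6 mm. The rib is 36 mm long in x (-24 to +12 mm), 16 mm thick in y, from z = 20 to 62 mm: pinch it across y.
- spent: Spent filter cassette: same shape and axes, but with an orange rib. To be left where it is.
- bay: Filter bay of the sampling station, fixed: flat bed, 110 mm wide, sloping up at 28 degrees. x: uphill along the bed (way to slide), z: square out of the bed, y: across. Origin: on the bed's surface, 95 mm above the table, where the cassette's origin lies, axes parallel, when home at the nominal setting. The bed runs from x = -125 to 82 mm; a white housing 150 mm high stands behind it.
- bay_entry (a point): Bed surface on the centre line at bay x = -55 mm. Downhill of it the bed is open, without rails. From x = -55 to -25 mm two 12 mm high guides funnel from 96 to 76 mm apart; from there to the end stop 7 mm high rails stand 76 mm apart.
- bay_hood (a point): Nominal foot of the rigid end stop, on the bed at bay x = 60 mm. End stop, blue hood and catches form one carriage, clamped unmeasured up to 15 mm uphill or downhill of nominal: feel for the stop. Nominal: nose meets the stop with the origins together; hood from x = 30 to 66 mm, 28 mm clear above the bed, top at 34 mm; flared lip from x = 20 mm.
- catch_left (a joint): Left (bay +y) yellow spring catch, m: 0 = sprung in, grows as it is pushed outward along the bay's y, to 0.013 at most; 260 N/m, 1 N at rest. Its ball nose (10 mm across) sticks 9 mm inside the rail, nominally at bay x = 9 mm, 12.5 mm above the bed. Polished: passing both takes 4 to 10 N, more if the cassette is dragged hard on the bed; they click in 2 mm short of the stop, so a released cassette may settle back 2 mm.
- catch_right (a joint): Right (bay -y) yellow spring catch, m: the same, mirrored.
- beaker: Glass beaker, 72 mm across, 95 mm high; origin under its centre. A bystander.
- amber: Amber glass bottle, 72 mm across, 160 mm high; origin under its centre. A bystander.
- vials: Blue vial rack, 90 x 160 mm, 70 mm high with its white-capped vials; origin under its centre. A bystander.

How it is judged:
On the way:
1. the fresh cassette, lying in the bay, holds both spring catches pushed aside (value of joint each of catch_left, catch_right above 0.003 m and x of fresh in the frame of bay between -0.09 and 0.015 m and angle between the z axis of fresh and the z axis of bay, either way round below 0.15 rad), for 0.05 s.
At the end, for the whole second after the job is handed in: Fresh cassette at rest, origin -19.5 to +18 mm from the bay origin along x, within 4 mm across, -3 to +4 mm in z, flat to 0.07 and in line to 0.09 rad; both catches under 2.5 mm. Spent cassette, beaker, bottle and rack within 25 mm of their starts (x of fresh in the frame of bay between -0.0195 and 0.018 m and y of fresh in the frame of bay between -0.004 and 0.004 m and z of fresh in the frame of bay between -0.003 and 0.004 m and angle between the z axis of fresh and the z axis of bay, either way round below 0.07 rad and angle between the x axis of fresh and the x axis of bay, either way round below 0.09 rad and value of joint each of catch_left, catch_right below 0.0025 m and linear speed of fresh below 0.01 m/s and distance of each of spent, beaker, amber, vials from where it was at the start of the episode below 0.025 m); the robot touches nothing.
It fails at once if the cassette is rammed against the station with more than 80 N (contact force between fresh and station above 80 N).
It fails at once if the orange cassette is knocked away by more than 50 mm or tipped (distance of spent from where it was at the start of the episode above 0.05 m or angle between spent's own z axis and vertical above 0.5 rad).
It fails at once if the beaker is knocked away by more than 50 mm or tipped (distance of beaker from where it was at the start of the episode above 0.05 m or angle between beaker's own z axis and vertical above 0.5 rad).
It fails at once if the amber bottle is knocked away by more than 50 mm or tipped (distance of amber from where it was at the start of the episode above 0.05 m or angle between amber's own z axis and vertical above 0.5 rad).
It fails at once if the vial rack is knocked away by more than 50 mm or tipped (distance of vials from where it was at the start of the episode above 0.05 m or angle between vials's own z axis and vertical above 0.5 rad).
It also fails if it takes over 43 s, if anything falls off the work surface, if the arm or the gripper's body presses on something with over 40 N, if the wrist force passes 120 N, or if a joint passes its speed limit or range.

### The arm

A 6-joint arm with a two-finger parallel gripper is mounted at the origin on the work surface. World frame = base frame: x ahead of the robot, y to its left, z up, the work surface at z = 0. Lengths are in m, angles in rad, forces in N, time in s.
With the tool pointing down it reaches from about 0.275 to 0.75 m from the base axis. Payload 10.2 kg.
Tool frame: the origin (TCP) lies on the centre line of the jaws, within the pads' length; the fingertips stand 17 mm ahead of it and the grasp point (between the pads) lies 2 mm behind it (arm.tip_reach is the distance from the TCP to the fingertips, in m); z points along the fingers, x is the direction in which the jaws open and shut, and the axes are right-handed (so a half turn about z gives the same grasp; the last joint's range is limited). The gripper opens to 85 mm and grips with 20 to 120 N. Pads are 22 mm wide; open, the fingers measure 114 mm over their backs; the gripper's body (76 mm by 85 mm) begins 54 mm behind the grasp point. The pads swing forward as they close: fully open they stand 13 mm farther back than shut.
Start: joints at [-1.38, 0.313, 1.498, -0, 1.331, -0.223], TCP at [0.211, -0.481, 0.248] pointing down, gripper open.
Joint ranges: [-2.94, 2.94], [-0.97, 2.17], [0.19, 2.56], [-1.23, 4.37], [0.02, 3.11], [-2.88, 2.88]. Speed limits (rad/s): [2.39, 2.39, 3.01, 3.14, 3.14, 3.14].

### API

Orientations are given as a unit quaternion [x, y, z, w].
In Python, from plant import readout, viewer, arm gives the robot as it stands.
- The arm moves only by the shell command python3 -m creep 'ROWS' [OPENING]. ROWS is JSON, a list of rows, each a list of 4 numbers: the shift along the tool's x, y, z in m, then the turn about the tool's z in rad. A call has 1 to 20 rows; each row is the pose to reach, as a shift and turn from the pose commanded when the call began, along the tool's axes at that moment; what a row does not reach only later rows make up. A row lasts 1/8 s, in which the tool goes at most 62.5 mm and 10.7 degrees, less where a joint would pass 70% of its speed; a pose out of reach is approached as far as the arm can. A call with a gripper value outside its range is refused whole. OPENING is the closure, from -1 (fully open) to 1 (shut), set as the call begins (- or left out, the last holds). The fingers move at their own pace and stop on an object; the grip force is fixed at half the most. Time passes only in rows, so rows that repeat a pose let the fingers close. It gives the time, the measured TCP pose, the force and the opening at its end, in the units of the state.
- readout.sense(): the state, without advancing time (a new reading comes with each control period).
- viewer.grab_frame(name): name is "side" or "top"; returns the picture (480x640x3 uint8, red, green, blue); there is no depth.
- viewer.camera_model(name): a dict with "intrinsics" (3x3 intrinsics, pixels), "eye" and "attitude" of the camera in the world. Camera axes: x right, y down, z forward; pixel columns grow to the right and rows downward; lengths in m; the calibration is good to about 2 mm. A picture is of the moment at which its call begins. camera_model takes no time and is no camera call.
- arm.sign_off(): hands the job in, once; it reports no verdict.
The state is a dict: "t": time; "q": joint angles; "joint_vel": joint speeds; "tau": joint torques, N m; "tcp_pos": TCP position; "eef_rot": TCP orientation; "wrist_force": force on the tool from outside, world axes, zero at the start; "ft_torque": the same for the moment, N m; "width": opening from 0.0 (shut) to 1.0 (fully open).
Only numpy, scipy, OpenCV 4.12 (cv2) and the standard library are available. Lean on these libraries where they do the work, as an engineer would, in place of code of your own. Each camera call takes 0.05 s, during which the arm holds its last target.

## Working session

There is one attempt and no reset: what is moved stays moved. The work goes in short steps, Python scripts to look and compute and a shell command to move; the robot and the scene stay as the last step left them, time stands still between calls to the robot, and variables do not carry over. Pictures are saved under pics/ and viewed, and the job is handed in when it is done.

```bash
ls; mkdir -p pics
python3 - <<'E'
from plant import readout, viewer, arm
import cv2
print(readout.sense())
for n in ("side","top"):
    im=viewer.grab_frame(n); cv2.imwrite(f"pics/{n}0.png",im[:,:,::-1]); m=viewer.camera_model(n); print(n,m)
print(arm.tip_reach)
E
```

```text
pics
{'t': 0.0, 'q': array([-1.38036215e+00,  3.13420107e-01,  1.49845078e+00,  9.93333129e-06,
        1.33100151e+00, -2.23392357e-01]), 'joint_vel': array([ 7.89728296e-04, -8.46999415e-05,  8.70280552e-05,  1.10215526e-03,
        1.52487441e-03, -7.88394992e-04]), 'tau': array([-6.39146856e-04, -4.12266827e+01, -2.59739470e+01, -2.35924354e-04,
        4.18673706e-03, -4.47712625e-05]), 'tcp_pos': array([ 0.21105858, -0.48044312,  0.24774521]), 'eef_rot': array([ 8.37291185e-01, -5.46756859e-01, -4.41470642e-04, -4.63202995e-04]), 'wrist_force': array([ 0.33737521, -0.04855536, -0.19820634]), 'ft_torque': array([0.00805969, 0.04658047, 0.06942102]), 'width': 0.9985626541317522}
side {'intrinsics': array([[589.66625219,   0.        , 320.4691411 ],
       [  0.        , 589.66625219, 250.01898746],
       [  0.        ,   0.        ,   1.        ]]), 'eye': array([ 0.52042656, -0.90865772,  0.8633387 ]), 'attitude': array([ 0.90639856, -0.04189881,  0.02173466, -0.4197782 ])}
top {'intrinsics': array([[564.59181525,   0.        , 320.48732208],
       [  0.        , 564.59181525, 235.8951441 ],
       [  0.        ,   0.        ,   1.        ]]), 'eye': array([ 0.4347507 , -0.03415818,  1.30094578]), 'attitude': array([-0.69809269,  0.71316373, -0.04729426,  0.04274741])}
0.017
```

View pics/side0.png

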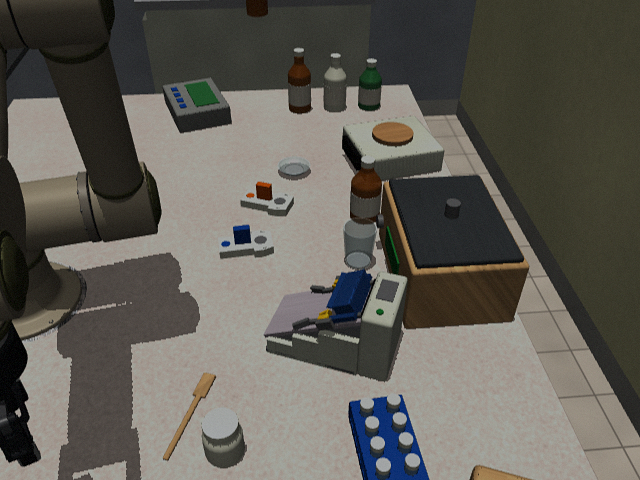

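View pics/top0.png

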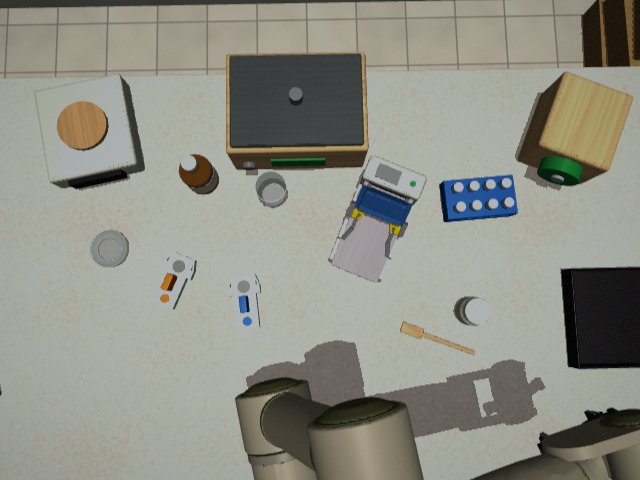

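```bash
cat > h.py <<'E'
import numpy as np, cv2
from scipy.spatial.transform import Rotation as R
from plant import readout, viewer, arm
M={n:viewer.camera_model(n) for n in("side","top")}
def ray(n,u,v):
    m=M[n]; d=R.from_quat(m["attitude"]).apply(np.linalg.solve(m["intrinsics"],[u,v,1.])); return np.array(m["eye"]),d
def onz(n,u,v,z):
    e,d=ray(n,u,v); return e+d*(z-e[2])/d[2]
def proj(n,p):
    m=M[n]; c=R.from_quat(m["attitude"]).inv().apply(np.atleast_2d(p)-m["eye"]); k=c@np.array(m["intrinsics"]).T; return k[:,:2]/k[:,2:]
def tri(a,b):
    A=np.zeros((3,3));B=np.zeros(3)
    for n,u,v in(a,b):
        e,d=ray(n,u,v); d/=np.linalg.norm(d); P=np.eye(3)-np.outer(d,d); A+=P;B+=P@e
    return np.linalg.solve(A,B)
E
python3 - <<'E'
import cv2
im=cv2.imread("pics/top0.png"); s=cv2.imread("pics/side0.png")
cv2.imwrite("pics/c1.png",cv2.resize(im[145:295,315:445],None,fx=5,fy=5,interpolation=cv2.INTER_CUBIC)[:600*2][:750][:,:650][0:600])
cv2.imwrite("pics/c2.png",cv2.resize(im[240:340,145:275],None,fx=6,fy=6,interpolation=cv2.INTER_CUBIC))
cv2.imwrite("pics/c3.png",cv2.resize(s[260:385,255:415],None,fx=4.7,fy=4.7,interpolation=cv2.INTER_CUBIC))
E
```

```text
(no output)
```

View pics/c1.png

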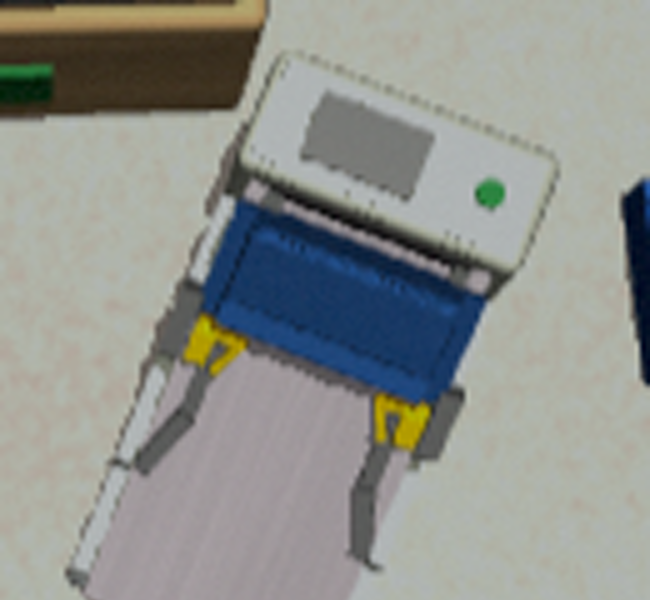

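View pics/c2.png

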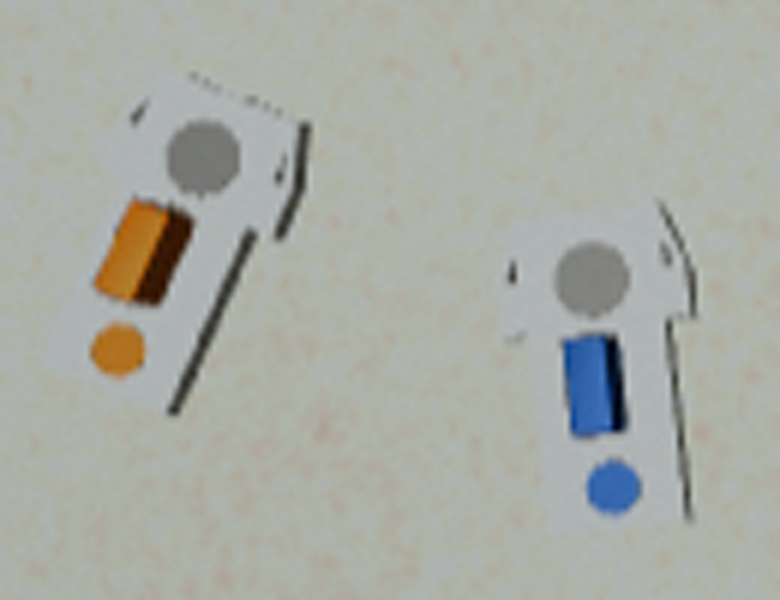

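View pics/c3.png

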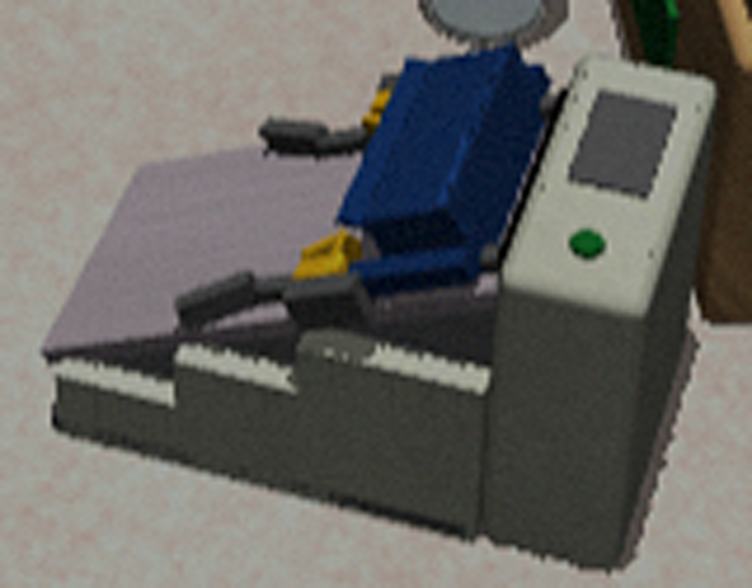

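Run:
```python
from h import *
im=cv2.imread("pics/top0.png"); hsv=cv2.cvtColor(im,cv2.COLOR_BGR2HSV)
def comps(mask,roi,mina=15):
    x0,y0,x1,y1=roi; m=np.zeros_like(mask); m[y0:y1,x0:x1]=mask[y0:y1,x0:x1]
    n,l,s,c=cv2.connectedComponentsWithStats(m)
    return [(tuple(s[i][:5]),c[i],l==i) for i in range(1,n) if s[i][4]>=mina]
blue=cv2.inRange(hsv,(100,120,110),(125,255,255))
for s,c,l in comps(blue,(225,265,275,335)): 
    ys,xs=np.nonzero(l); r=cv2.minAreaRect(np.c_[xs,ys].astype(np.float32)); print("blue",s,c,r)
print(hsv[286,243],hsv[295,170],hsv[250,200])
grey=cv2.inRange(hsv,(0,0,90),(179,60,150))
for s,c,l in comps(grey,(228,275,262,300)): print("grey",s,c)
for p in [(360,240),(370,260),(340,262),(325,250),(350,280),(385,260)]: print(p,im[p[1],p[0]],hsv[p[1],p[0]])
b,g,r=[im[:,:,i].astype(int) for i in range(3)]
lil=(((r-g)>8)&((b-g)>2)).astype(np.uint8)*255
c=max(comps(lil,(320,190,430,290)),key=lambda c:c[0][4]); print("lilac",c[0],c[1])
ys,xs=np.nonzero(c[2]); 
hull=cv2.convexHull(np.c_[xs,ys].astype(np.int32)); print(cv2.approxPolyDP(hull,2,True)[:,0].tolist())
v=im.copy(); v[c[2]]=(0,255,0); cv2.imwrite("pics/m1.png",cv2.resize(v[145:295,315:445],None,fx=4,fy=4))
yel=cv2.inRange(hsv,(20,150,120),(35,255,255))
for s,c,l in comps(yel,(320,190,430,290),8): print("yel",s,c)
hood=cv2.inRange(hsv,(100,120,30),(125,255,255))
for s,c,l in comps(hood,(340,160,430,240),50):
    ys,xs=np.nonzero(l); print("hood",s,c,cv2.minAreaRect(np.c_[xs,ys].astype(np.float32)))
```

```text
blue (np.int32(239), np.int32(296), np.int32(8), np.int32(17), np.int32(108)) [242.55555556 303.78703704] ((242.54266357421875, 303.8841552734375), (15.791709899902344, 6.625892162322998), 83.6598129272461)
blue (np.int32(243), np.int32(317), np.int32(8), np.int32(8), np.int32(54)) [246.57407407 320.72222222] ((246.5, 320.5), (7.0, 7.0), 90.0)
[ 30   8 129] [ 90   7 179] [ 47  13 179]
grey (np.int32(256), np.int32(277), np.int32(5), np.int32(11), np.int32(15)) [258.33333333 281.8       ]
grey (np.int32(238), np.int32(281), np.int32(12), np.int32(12), np.int32(114)) [243.22807018 286.10526316]
(360, 240) [157 154 160] [165  10 160]
(370, 260) [155 152 159] [167  11 159]
(340, 262) [159 156 163] [167  11 163]
(325, 250) [164 177 174] [ 37  19 177]
(350, 280) [175 182 177] [ 51  10 182]
(385, 260) [154 151 158] [167  11 158]Traceback (most recent call last):
  File "<stdin>", line 16, in <module>
ValueError: max() iterable argument is empty
```

Run:
```python
from h import *
im=cv2.imread("pics/top0.png"); hsv=cv2.cvtColor(im,cv2.COLOR_BGR2HSV)
def comps(mask,roi,mina=15):
    x0,y0,x1,y1=roi; m=np.zeros_like(mask); m[y0:y1,x0:x1]=mask[y0:y1,x0:x1]
    n,l,s,c=cv2.connectedComponentsWithStats(m)
    return [(s[i][:5].tolist(),c[i],l==i) for i in range(1,n) if s[i][4]>=mina]
f=cv2.GaussianBlur(im,(0,0),0.6).astype(int); b,g,r=[f[:,:,i] for i in range(3)]
lil=((b>=g+1)&(r>=g+2)&(r<182)&(r>140)).astype(np.uint8)*255
c=max(comps(lil,(320,190,430,290)),key=lambda c:c[0][4]); print("lilac",c[0],c[1])
ys,xs=np.nonzero(c[2]); 
hull=cv2.convexHull(np.c_[xs,ys].astype(np.int32)); print(cv2.approxPolyDP(hull,1.5,True)[:,0].tolist())
v=im.copy(); v[c[2]]=(0,255,0); cv2.imwrite("pics/m1.png",cv2.resize(v[145:295,315:445],None,fx=4,fy=4))
yel=cv2.inRange(hsv,(20,150,120),(35,255,255))
for s,c,l in comps(yel,(320,190,430,290),8): print("yel",s,c)
hood=cv2.inRange(hsv,(100,120,30),(125,255,255))
for s,c,l in comps(hood,(340,160,430,240),50):
    ys,xs=np.nonzero(l); print("hood",s,c,cv2.boxPoints(cv2.minAreaRect(np.c_[xs,ys].astype(np.float32))).tolist())
dot=onz("top",246.57,320.72,.02);disc=onz("top",243.23,286.1,.02);rib=onz("top",242.55,303.8,.062)
print("dot",dot,"disc",disc,"rib",rib, np.linalg.norm(disc-dot),np.degrees(np.arctan2(*(disc-dot)[1::-1])))
```

```text
lilac [332, 216, 57, 66, 2359] [363.65790589 249.13268334]
[[388, 225], [386, 260], [376, 281], [332, 263], [341, 239], [364, 216]]
yel [352, 208, 12, 12, 65] [356.75384615 213.69230769]
yel [390, 224, 11, 11, 71] [394.70422535 228.83098592]
hood [355, 185, 57, 40, 1297] [382.63608327 205.33538936] [[353.4200134277344, 207.05999755859375], [362.8670959472656, 183.87176513671875], [411.9117736816406, 203.85293579101562], [402.4646911621094, 227.04116821289062]]
dot [0.41050618 0.12570043 0.02      ] disc [0.48807319 0.13285171 0.02      ] rib [0.44793579 0.12902002 0.062     ] 0.07789597341952297 5.267486992499396
```

View pics/m1.png

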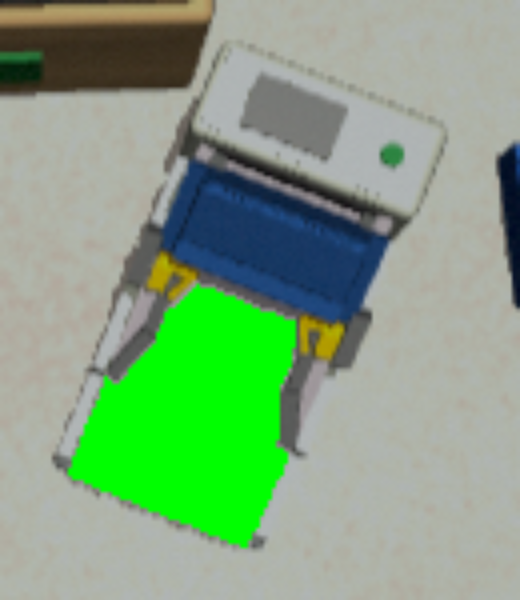

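Run:
```python
from h import *
zl=.095-.125*np.sin(np.radians(28))
L=onz("top",331.3,263.3,zl);Rr=onz("top",377.5,282,zl)
print("corners",L,Rr,"w",np.linalg.norm(L-Rr))
e=(L-Rr)/np.linalg.norm(L-Rr); print("yaw from edge",np.degrees(np.arctan2(-e[0],e[1])))
y1=onz("top",356.75,213.7,.115);y2=onz("top",394.7,228.8,.115); print("yel",y1,y2,(y1+y2)/2,np.linalg.norm(y1-y2)); d=y1-y2; print(np.degrees(np.arctan2(-d[0],d[1])))
# hood downhill edge & uphill edge, z approx
B=[[353.42,207.06],[362.87,183.87],[411.91,203.85],[402.46,227.04]]
P=[onz("top",*B[0],.131),onz("top",*B[1],.155),onz("top",*B[2],.155),onz("top",*B[3],.131)]
for p in P: print("hood",p)
for a,b in((P[0],P[3]),(P[1],P[2])):
    d=a-b; print(np.linalg.norm(d),np.degrees(np.arctan2(-d[0],d[1])),(a+b)/2)
# housing front top corners
h1=onz("top",315+240/5,145+165/5,.15);h2=onz("top",315+513/5,145+275/5,.15);d=h1-h2;print("house",h1,h2,(h1+h2)/2,np.linalg.norm(d),np.degrees(np.arctan2(-d[0],d[1])))
c=(L+Rr)/2; print("centre low",c); 
for q in((y1+y2)/2,(h1+h2)/2,(P[0]+P[3])/2,(P[1]+P[2])/2): print("yaw axis",np.degrees(np.arctan2(*(q-c)[1::-1])),np.linalg.norm((q-c)[:2]))
```

```text
corners [ 0.53416952 -0.06698943  0.03631605] [ 0.49008846 -0.16927052  0.03631605] w 0.11137575978154644
yaw from edge -23.315055237531364
yel [ 0.63261316 -0.12167946  0.115     ] [ 0.59847102 -0.20127265  0.115     ] [ 0.61554209 -0.16147605  0.115     ] 0.0866069408529429
-23.217299703487296
hood [ 0.64423728 -0.11391531  0.131     ]
hood [ 0.68826655 -0.13327604  0.155     ]
hood [ 0.64415128 -0.23315338  0.155     ]
hood [ 0.59964223 -0.21542533  0.131     ]
0.11087382031446001 -23.716687929405598 [ 0.62193976 -0.16467032  0.131     ]
0.10918626857364337 -23.830783771650815 [ 0.66620891 -0.18321471  0.155     ]
house [ 0.70183895 -0.13436901  0.15      ] [ 0.65292377 -0.24617283  0.15      ] [ 0.67738136 -0.19027092  0.15      ] 0.12203602145407465 -23.629810680009452
centre low [ 0.51212899 -0.11812997  0.03631605]
yaw axis -22.74121943743874 0.11213006812149065
yaw axis -23.58368220019813 0.18031267703590645
yaw axis -22.96835550736927 0.11926612587514872
yaw axis -22.89962979803158 0.1672622060731481
```

```bash
cat >> h.py <<'E'
def plan(p,yaw=None):
    s=readout.sense(); r=R.from_quat(s["eef_rot"]); d=r.inv().apply(np.array(p)-s["tcp_pos"]); x=r.apply([1,0,0]); y0=np.degrees(np.arctan2(x[1],x[0]))
    t=None if yaw is None else np.radians(-((yaw-y0+180)%360-180))
    print("t",s["t"],"tcp",s["tcp_pos"].round(4),"yaw",round(y0,2),"tilt",r.apply([0,0,1]).round(4),"F",s["wrist_force"].round(1),"w",round(s["width"],3)); print("shift",d.round(4),"turn",t)
E
python3 -c "
from h import *
im=cv2.imread('pics/side0.png');hsv=cv2.cvtColor(im,cv2.COLOR_BGR2HSV)
print(proj('side',[[.4479,.1290,.062],[.4479,.1290,.041],[.4105,.1257,.02],[.4881,.1329,.02]]))
m=cv2.inRange(hsv[215:265,210:280],(100,120,40),(125,255,255));n,l,s,c=cv2.connectedComponentsWithStats(m);print(s[1:],c[1:]+[210,215])
plan([.448,.129,.12],-84.73)"
```

```text
[[241.87530937 226.04520087]
 [242.64766317 233.48099986]
 [226.63123859 242.63779222]
 [261.28158409 238.66970075]]
[[23 10 17 15 96]
 [25 17  4  5  9]
 [37 16  1  1  1]
 [38 18  1  1  1]
 [27 23  2  1  2]
 [36 23  2  2  3]
 [40 23  1  2  2]
 [27 25  1  1  1]
 [34 24  1  1  1]
 [11 26  9  5 35]
 [30 26  1  1  1]
 [37 27  1  1  1]
 [29 28  1  1  1]] [[241.29166667 228.83333333]
 [236.33333333 234.33333333]
 [247.         231.        ]
 [248.         233.        ]
 [237.5        238.        ]
 [246.66666667 238.33333333]
 [250.         238.5       ]
 [237.         240.        ]
 [244.         239.        ]
 [225.22857143 243.25714286]
 [240.         241.        ]
 [247.         242.        ]
 [239.         243.        ]]
t 0.1 tcp [ 0.2111 -0.4805  0.2478] yaw -66.29 tilt [-2.0e-04  1.2e-03 -1.0e+00] F [-0.6  0.3  0.2] w 1.002
shift [-0.4626 -0.462   0.1285] turn 0.3218767653428245
```

```bash
python3 -m creep '[[-0.03,-0.03,0,0.03],[-0.07,-0.07,0,0.06],[-0.11,-0.11,0,0.09],[-0.15,-0.15,0,0.12],[-0.19,-0.19,0,0.16],[-0.23,-0.23,0,0.19],[-0.27,-0.27,0.01,0.22],[-0.31,-0.31,0.03,0.25],[-0.35,-0.35,0.05,0.28],[-0.39,-0.39,0.07,0.3],[-0.43,-0.43,0.1,0.322],[-0.455,-0.455,0.12,0.322],[-0.4626,-0.462,0.128,0.322],[-0.4626,-0.462,0.128,0.322],[-0.4626,-0.462,0.128,0.322]]' -1; python3 -c "
from h import *
plan([.448,.129,.046],-84.73)
cv2.imwrite('pics/s1.png',viewer.grab_frame('side')[150:330,150:390,::-1].repeat(3,0).repeat(3,1))"
```

```text
t: 1.98
tcp_pos: [0.4483, 0.1277, 0.121]
eef_rot: [0.738, -0.674, 0.0, -0.0]
wrist_force: [0.4, -0.7, -0.5]
width: 1.001
t 1.975 tcp [0.4483 0.1277 0.121 ] yaw -84.8 tilt [ 1.e-03 -1.e-04 -1.e+00] F [ 0.4 -0.7 -0.5] w 1.001
shift [-0.0013  0.0002  0.075 ] turn -0.0013083812076732646
```

View pics/s1.png

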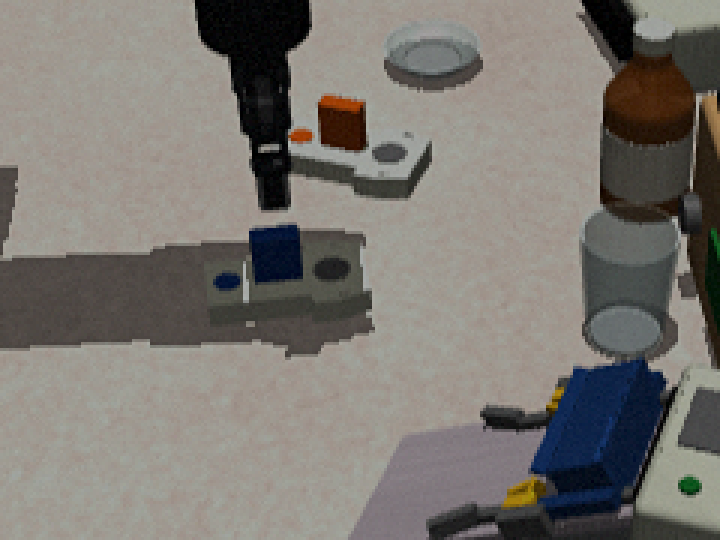

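```bash
python3 -m creep '[[-0.001,0,0.03,0],[-0.001,0,0.06,0],[-0.001,0,0.075,0],[-0.001,0,0.075,0]]' -1; python3 -m creep '[[0,0,0,0],[0,0,0,0],[0,0,0,0],[0,0,0,0],[0,0,0,0],[0,0,0,0],[0,0,0,0],[0,0,0,0]]' 1;  python3 -m creep '[[0,0,0,0],[0,0,-0.02,0],[0,0,-0.05,0],[0,0,-0.09,0],[0,0,-0.14,0],[0,0,-0.17,0],[0,0,-0.17,0]]'; python3 -c "
from h import *
plan([.448,.129,.046],-84.73)
cv2.imwrite('pics/s2.png',viewer.grab_frame('side')[100:300,150:390,::-1].repeat(3,0).repeat(3,1))"
```

```text
t: 2.52
tcp_pos: [0.4479, 0.1292, 0.0452]
eef_rot: [0.739, -0.674, -0.0, 0.0]
wrist_force: [-0.2, 0.3, 1.0]
width: 0.999
t: 3.52
tcp_pos: [0.4483, 0.1296, 0.0457]
eef_rot: [0.739, -0.674, 0.0, -0.0]
wrist_force: [-0.6, -0.7, 5.5]
width: 0.178
t: 4.4
tcp_pos: [0.4485, 0.1297, 0.2164]
eef_rot: [0.739, -0.674, 0.001, -0.001]
wrist_force: [0.1, -0.8, -3.8]
width: 0.18
t 4.4 tcp [0.4485 0.1297 0.2164] yaw -84.73 tilt [ 3.2e-03  2.0e-04 -1.0e+00] F [ 0.1 -0.8 -3.8] w 0.18
shift [0.0006 0.0011 0.1704] turn -7.82784797130809e-05
```

View pics/s2.png

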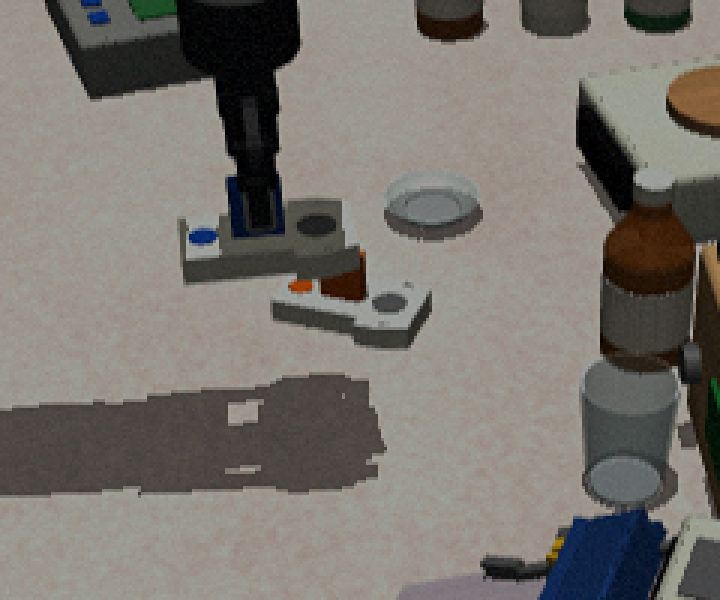

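```bash
cat >> h.py <<'E'
O=np.array([.6134,-.1619,.095]); YB=-23.4
def bay(x,y,z):
    a=np.radians(28); h=x*np.cos(a)-z*np.sin(a); w=x*np.sin(a)+z*np.cos(a); t=np.radians(YB)
    return O+np.array([h*np.cos(t)-y*np.sin(t),h*np.sin(t)+y*np.cos(t),w])
def tcpfor(X,y=0,z=0): return bay(X-.006,y,.048+z)-[0,0,.002]
def where():
    s=readout.sense(); d=s["tcp_pos"]+[0,0,.002]-O; a=np.radians(28);t=np.radians(YB)
    h=d[0]*np.cos(t)+d[1]*np.sin(t); y=-d[0]*np.sin(t)+d[1]*np.cos(t)
    f=s["wrist_force"]; fh=f[0]*np.cos(t)+f[1]*np.sin(t); 
    print("bay X",round(h*np.cos(a)+d[2]*np.sin(a)+.006,4),"y",round(y,4),"z",round(-h*np.sin(a)+d[2]*np.cos(a)-.048,4),"F along/across/normal",[round(v,1) for v in(fh*np.cos(a)+f[2]*np.sin(a),-f[0]*np.sin(t)+f[1]*np.cos(t),-fh*np.sin(a)+f[2]*np.cos(a))],"T",s["ft_torque"].round(2),"t",round(s["t"],2),"w",round(s["width"],3))
E
python3 -c "
from h import *
p=tcpfor(-.095);print(p)
p=p+.015*np.array([.9178,-.3971,0]);p[2]=.15;print(p);plan(p,-113.4)"
```

```text
[ 0.51087548 -0.11753368  0.08796486]
[ 0.52464248 -0.12349018  0.15      ]
t 4.45 tcp [0.4477 0.1297 0.2147] yaw -84.74 tilt [-3.e-04  1.e-04 -1.e+00] F [ 0.2  1.  -5. ] w 0.176
shift [ 0.2591 -0.0534  0.0646] turn 0.5002107906022434
```

```bash
python3 -m creep '[[0.02,-0.004,0,0.05],[0.05,-0.01,0,0.1],[0.08,-0.016,0,0.18],[0.11,-0.022,0,0.26],[0.14,-0.029,0,0.34],[0.17,-0.035,0.01,0.42],[0.2,-0.041,0.025,0.48],[0.225,-0.046,0.04,0.5],[0.245,-0.05,0.05,0.5],[0.259,-0.053,0.06,0.5],[0.259,-0.053,0.063,0.5],[0.259,-0.053,0.063,0.5],[0.259,-0.053,0.063,0.5]]'; python3 -c "
from h import *
plan(tcpfor(-.095),-113.4);where()
for n in('side','top'):cv2.imwrite('pics/%s3.png'%n,viewer.grab_frame(n)[:,:,::-1])
a=cv2.imread('pics/side3.png')[200:400,220:440];b=cv2.imread('pics/top3.png')[140:320,300:450]
cv2.imwrite('pics/s3.png',np.hstack([cv2.resize(a,(440,400)),cv2.resize(b,(333,400))]))"
```

```text
t: 6.08
tcp_pos: [0.5246, -0.1229, 0.1528]
eef_rot: [-0.549, 0.836, -0.0, 0.0]
wrist_force: [0.8, 0.1, -1.9]
width: 0.179
t 6.075 tcp [ 0.5246 -0.1229  0.1528] yaw -113.34 tilt [ 7.e-04 -3.e-04 -1.e+00] F [ 0.8  0.1 -1.9] w 0.179
shift [0.0005 0.0148 0.0648] turn 0.001082190329564092
bay X -0.0516 y 0.0006 z 0.0503 F along/across/normal [np.float64(-0.3), np.float64(0.4), np.float64(-2.0)] T [ 0.03  0.   -0.  ] t 6.08 w 0.179
```

View pics/s3.png

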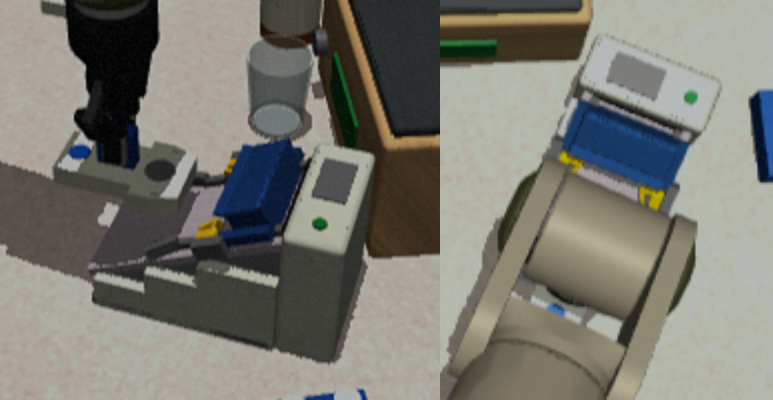

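```bash
python3 -m creep '[[0,0,0.012,0],[0,0,0.025,0],[0,0.002,0.031,0],[0,0.004,0.034,0],[0,0.007,0.039,0],[0,0.009,0.045,0],[0,0.012,0.051,0],[0,0.0135,0.057,0],[0,0.0145,0.061,0],[0,0.0145,0.061,0]]'; python3 -c "
from h import *
plan(tcpfor(-.095),-113.4);where()
a=viewer.grab_frame('side')[200:400,220:440,::-1]
cv2.imwrite('pics/s4.png',cv2.resize(a,(770,600)))
where()"
```

```text
t: 7.42
tcp_pos: [0.5114, -0.1178, 0.0917]
eef_rot: [-0.549, 0.836, -0.001, 0.0]
wrist_force: [-2.5, 1.8, 4.4]
width: 0.178
t 7.425 tcp [ 0.5114 -0.1178  0.0917] yaw -113.39 tilt [ 1.1e-03 -6.0e-04 -1.0e+00] F [-2.5  1.8  4.4] w 0.178
shift [0.     0.0006 0.0037] turn 0.0002553642015868611
bay X -0.0927 y 0.0 z 0.003 F along/across/normal [np.float64(-0.6), np.float64(0.7), np.float64(5.3)] T [ 0.02 -0.02 -0.01] t 7.42 w 0.178
bay X -0.0928 y 0.0 z 0.003 F along/across/normal [np.float64(-0.3), np.float64(0.9), np.float64(5.1)] T [-0.05 -0.01  0.02] t 7.47 w 0.182
```

View pics/s4.png

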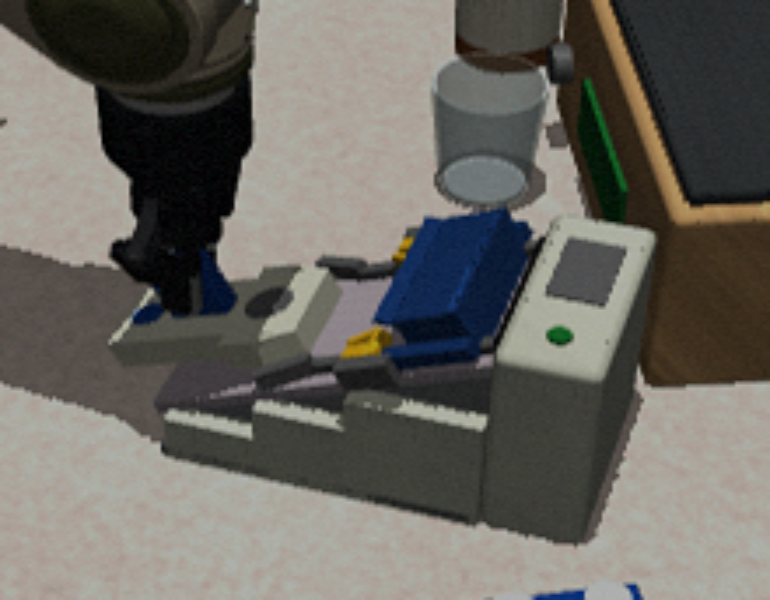

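```bash
python3 -m creep '[[0,0.0005,0.002,0],[0,0.001,0.003,0],[0,0.001,0.003,0]]'; python3 -c "
from h import *
where()";python3 -m creep '[[0,0,0.001,0],[0,0,0.002,0],[0,0,0.002,0]]'; python3 -c "
from h import *
where()
a=viewer.grab_frame('side')[200:400,220:440,::-1]
cv2.imwrite('pics/s5.png',cv2.resize(a,(770,600)))
where()"
```

```text
t: 7.85
tcp_pos: [0.511, -0.1175, 0.0889]
eef_rot: [-0.549, 0.836, -0.001, 0.001]
wrist_force: [-1.9, 1.4, 6.6]
width: 0.177
bay X -0.0945 y 0.0 z 0.0008 F along/across/normal [np.float64(1.1), np.float64(0.5), np.float64(6.9)] T [-0.13 -0.31 -0.02] t 7.85 w 0.177
t: 8.22
tcp_pos: [0.5107, -0.1173, 0.087]
eef_rot: [-0.549, 0.836, -0.001, 0.0]
wrist_force: [-4.1, 3.4, 8.5]
width: 0.183
bay X -0.0956 y 0.0001 z -0.0007 F along/across/normal [np.float64(-0.4), np.float64(1.5), np.float64(9.9)] T [ 0.01  0.02 -0.  ] t 8.22 w 0.183
bay X -0.0956 y 0.0001 z -0.0007 F along/across/normal [np.float64(0.4), np.float64(0.9), np.float64(9.0)] T [ 0.02 -0.01 -0.04] t 8.28 w 0.176
```

View pics/s5.png

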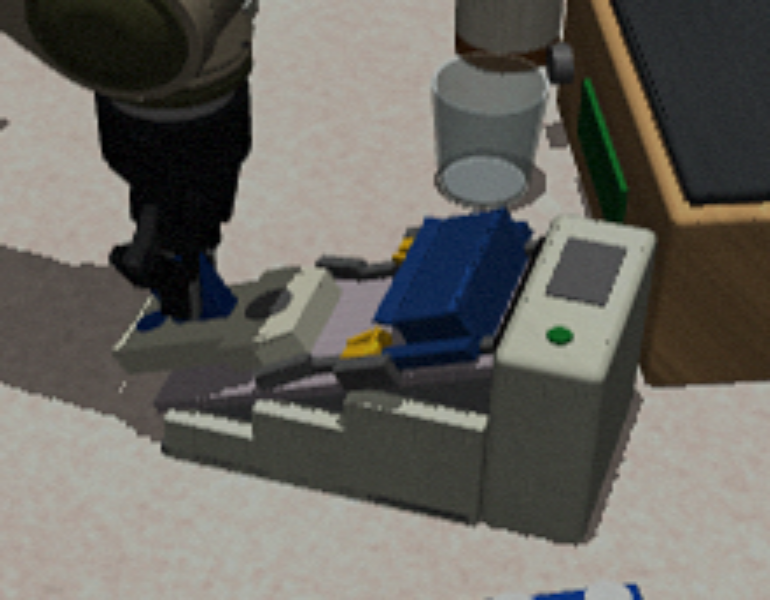

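```bash
python3 -m creep '[[0,0,0.001,0],[0,0,0.002,0],[0,0,0.002,0]]'; python3 -c "
from h import *
where()";python3 -m creep '[[0,0,0.001,0],[0,0,0.002,0],[0,0,0.002,0]]'; python3 -c "
from h import *
where()
im=np.ascontiguousarray(viewer.grab_frame('side')[:,:,::-1]);a=cv2.resize(im[200:400,220:440],(770,600),interpolation=cv2.INTER_CUBIC)
X=-.0967
for c in [(-.06,-.026,0),(-.06,-.026,.02),(-.06,.026,.02),(.06,-.028,.02),(.06,.028,.02),(.06,-.028,0),(.016,-.026,.02),(.016,-.036,0),(.036,-.036,.02)]:
    u=proj('side',bay(X+c[0],c[1],c[2]))[0]; cv2.circle(a,tuple(int(round(v)) for v in((u-[220,200]+.5)*[3.5,3])),3,(0,0,255),1)
cv2.imwrite('pics/s6.png',a)
"
```

```text
t: 8.65
tcp_pos: [0.5107, -0.1174, 0.0869]
eef_rot: [-0.549, 0.836, -0.001, 0.001]
wrist_force: [-12.8, 5.4, 28.6]
width: 0.178
bay X -0.0957 y 0.0001 z -0.0008 F along/across/normal [np.float64(1.2), np.float64(-0.1), np.float64(31.8)] T [ 0.41  1.32 -0.07] t 8.65 w 0.178
t: 9.02
tcp_pos: [0.5108, -0.1174, 0.0869]
eef_rot: [-0.549, 0.836, -0.001, 0.0]
wrist_force: [-20.7, 9.6, 49.6]
width: 0.174
bay X -0.0957 y 0.0001 z -0.0009 F along/across/normal [np.float64(3.2), np.float64(0.6), np.float64(54.5)] T [ 0.82  2.92 -0.22] t 9.03 w 0.174
```

View pics/s6.png

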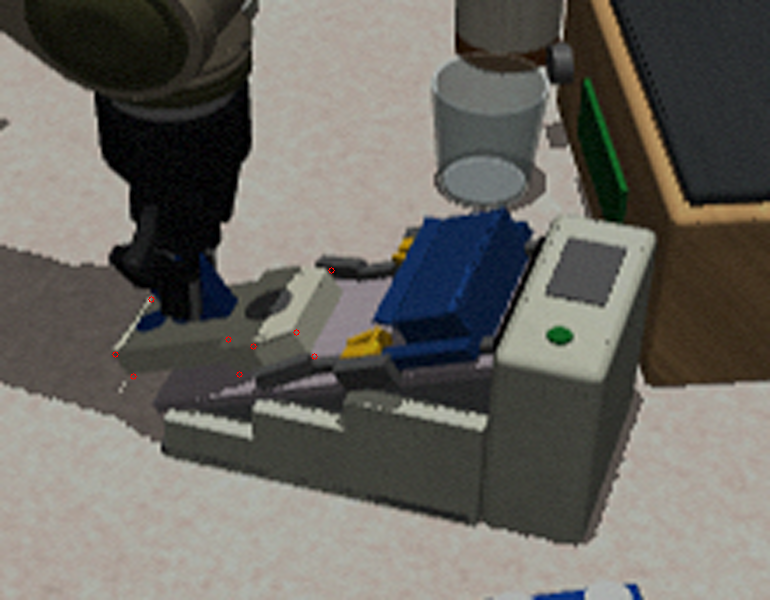

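```bash
python3 -m creep '[[0,0,-0.0042,0],[0,0,-0.0042,0]]'; python3 -c "
from h import *
where()";python3 -m creep '[[0,-0.0044,-0.0023,0],[0,-0.0106,-0.0056,0],[0,-0.0177,-0.0094,0],[0,-0.0247,-0.0131,0],[0,-0.03,-0.016,0],[0,-0.03,-0.016,0]]'; python3 -c "
from h import *
where()"
```

```text
t: 9.32
tcp_pos: [0.5105, -0.1172, 0.0868]
eef_rot: [-0.549, 0.836, -0.0, 0.0]
wrist_force: [-4.6, 3.3, 8.1]
width: 0.179
bay X -0.0959 y 0.0001 z -0.0008 F along/across/normal [np.float64(-1.0), np.float64(1.2), np.float64(9.7)] T [-0.05  0.29 -0.12] t 9.32 w 0.179
t: 10.07
tcp_pos: [0.5354, -0.1276, 0.1016]
eef_rot: [-0.549, 0.836, 0.004, -0.002]
wrist_force: [-17.4, 8.9, 11.9]
width: 0.181
bay X -0.0652 y 0.0005 z -0.0004 F along/across/normal [np.float64(-11.6), np.float64(1.3), np.float64(19.6)] T [ 0.8   2.01 -0.16] t 10.07 w 0.181
```

```bash
python3 -m creep '[[0,0.0005,-0.001,0],[0,-0.005,-0.004,0],[0,-0.01,-0.0068,0],[0,-0.015,-0.0095,0],[0,-0.02,-0.0121,0],[0,-0.02,-0.0121,0]]'; python3 -c "
from h import *
where()"
```

```text
t: 10.82
tcp_pos: [0.5566, -0.1376, 0.1146]
eef_rot: [-0.549, 0.836, -0.0, 0.0]
wrist_force: [-0.6, -1.8, -2.5]
width: 0.178
bay X -0.0384 y -0.0002 z 0.0 F along/across/normal [np.float64(-1.0), np.float64(-1.9), np.float64(-2.3)] T [-0.2   0.04 -0.07] t 10.82 w 0.178
```

```bash
python3 -m creep '[[0,-0.0022,-0.0005,0],[0,-0.0066,-0.0028,0],[0,-0.011,-0.0051,0],[0,-0.0154,-0.0075,0],[0,-0.0154,-0.0075,0]]'; python3 -c "
from h import *
where()
for n in('side','top'):cv2.imwrite('pics/%s7.png'%n,viewer.grab_frame(n)[:,:,::-1])
a=cv2.imread('pics/side7.png')[200:400,220:440];b=cv2.imread('pics/top7.png')[140:320,300:450]
cv2.imwrite('pics/s7.png',np.hstack([cv2.resize(a,(440,400)),cv2.resize(b,(333,400))]))"
```

```text
t: 11.45
tcp_pos: [0.5697, -0.1428, 0.1218]
eef_rot: [-0.549, 0.836, 0.001, -0.001]
wrist_force: [-3.7, 0.8, -1.9]
width: 0.174
bay X -0.0226 y 0.0001 z -0.0001 F along/across/normal [np.float64(-4.2), np.float64(-0.8), np.float64(0.1)] T [ 0.07  0.79 -0.14] t 11.45 w 0.174
```

View pics/s7.png

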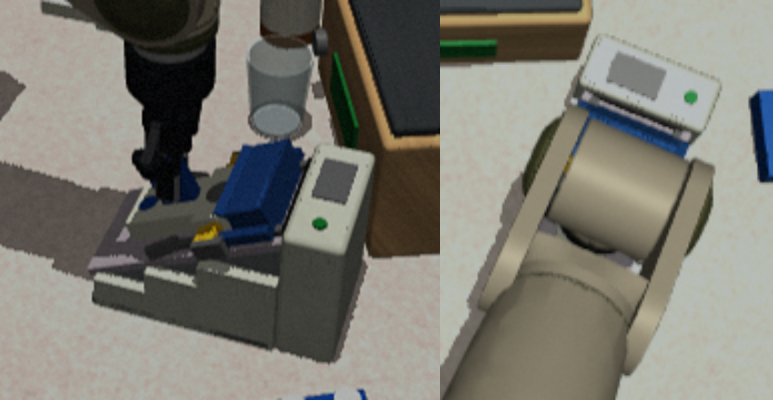

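```bash
python3 -m creep '[[0,-0.0026,-0.0009,0],[0,-0.0053,-0.0023,0],[0,-0.0079,-0.0037,0],[0,-0.0088,-0.0042,0],[0,-0.0088,-0.0042,0]]'; python3 -c "
from h import *
where()"; python3 -m creep '[[0,-0.0018,-0.0009,0],[0,-0.0035,-0.0019,0],[0,-0.0053,-0.0028,0],[0,-0.0053,-0.0028,0]]'; python3 -c "
from h import *
where()"
```

```text
t: 12.18
tcp_pos: [0.5772, -0.1461, 0.1261]
eef_rot: [-0.549, 0.836, 0.002, -0.001]
wrist_force: [-10.2, 2.9, 1.9]
width: 0.18
bay X -0.0133 y 0.0001 z -0.0002 F along/across/normal [np.float64(-8.4), np.float64(-1.4), np.float64(6.7)] T [ 0.3   1.43 -0.18] t 12.18 w 0.18
t: 12.68
tcp_pos: [0.5822, -0.1483, 0.129]
eef_rot: [-0.549, 0.836, 0.001, -0.001]
wrist_force: [-9.3, 2.4, 0.5]
width: 0.184
bay X -0.0072 y 0.0001 z -0.0002 F along/across/normal [np.float64(-8.1), np.float64(-1.4), np.float64(4.8)] T [ 0.16  1.31 -0.18] t 12.68 w 0.184
```

```bash
for i in 1 2 3; do python3 -m creep '[[0,-0.0009,-0.0005,0],[0,-0.0018,-0.0009,0],[0,-0.0018,-0.0009,0]]' >/dev/null; python3 -c "
from h import *
where()"; done
```

```text
bay X -0.0055 y 0.0001 z -0.0002 F along/across/normal [np.float64(-9.2), np.float64(-1.4), np.float64(7.2)] T [ 0.26  1.55 -0.17] t 13.05 w 0.18
bay X -0.0036 y 0.0001 z -0.0002 F along/across/normal [np.float64(-9.3), np.float64(-2.1), np.float64(8.0)] T [ 0.32  1.75 -0.12] t 13.43 w 0.182
bay X -0.0016 y 0.0001 z -0.0002 F along/across/normal [np.float64(-10.5), np.float64(-1.9), np.float64(10.0)] T [ 0.36  1.76 -0.16] t 13.8 w 0.178
```

```bash
python3 -m creep '[[0,0.0,-0.0005,0],[0,-0.0013,-0.0013,0],[0,-0.0018,-0.0015,0]]' >/dev/null; python3 -c "
from h import *
where()"; for i in 1 2; do python3 -m creep '[[0,-0.0009,-0.0005,0],[0,-0.0018,-0.001,0],[0,-0.0018,-0.001,0]]' >/dev/null; python3 -c "
from h import *
where()"; done
```

```text
bay X 0.0014 y 0.0 z -0.0002 F along/across/normal [np.float64(-6.1), np.float64(-2.4), np.float64(2.6)] T [ 0.16  1.06 -0.1 ] t 14.18 w 0.178
bay X 0.0054 y -0.0 z -0.0004 F along/across/normal [np.float64(2.9), np.float64(-1.5), np.float64(-2.9)] T [-0.38 -0.44 -0.1 ] t 14.55 w 0.178
bay X 0.0066 y 0.0 z -0.0003 F along/across/normal [np.float64(0.9), np.float64(-1.1), np.float64(-1.8)] T [-0.32 -0.25 -0.13] t 14.93 w 0.18
```

```bash
for i in 1 2 3; do python3 -m creep '[[0,-0.0005,-0.0002,0],[0,-0.0009,-0.0004,0],[0,-0.0009,-0.0004,0]]' >/dev/null; python3 -c "
from h import *
where()"; done
```

```text
bay X 0.0068 y 0.0 z -0.0003 F along/across/normal [np.float64(-3.7), np.float64(-1.0), np.float64(2.4)] T [-0.05  0.73 -0.13] t 15.3 w 0.179
bay X 0.0072 y 0.0001 z -0.0002 F along/across/normal [np.float64(-7.2), np.float64(-2.6), np.float64(4.5)] T [ 0.07  1.24 -0.1 ] t 15.68 w 0.184
bay X 0.0081 y 0.0001 z -0.0002 F along/across/normal [np.float64(-6.7), np.float64(-2.1), np.float64(5.0)] T [ 0.06  1.25 -0.17] t 16.05 w 0.182
```

```bash
for i in 1 2 3 4; do python3 -m creep '[[0,-0.0005,-0.0002,0],[0,-0.0009,-0.0005,0],[0,-0.0009,-0.0005,0]]' >/dev/null; python3 -c "
from h import *
where()"; done
```

```text
bay X 0.0088 y 0.0001 z -0.0002 F along/across/normal [np.float64(-9.4), np.float64(-2.7), np.float64(7.0)] T [ 0.13  1.51 -0.22] t 16.43 w 0.178
bay X 0.0089 y 0.0001 z -0.0001 F along/across/normal [np.float64(-12.7), np.float64(-2.2), np.float64(9.4)] T [ 0.34  2.14 -0.21] t 16.8 w 0.173
bay X 0.009 y 0.0001 z -0.0 F along/across/normal [np.float64(-16.3), np.float64(-2.7), np.float64(12.3)] T [ 0.56  2.73 -0.27] t 17.18 w 0.179
bay X 0.0091 y 0.0002 z 0.0001 F along/across/normal [np.float64(-20.4), np.float64(-3.1), np.float64(15.2)] T [ 0.71  3.3  -0.25] t 17.55 w 0.177
```

```bash
python3 -m creep '[[0,-0.0009,-0.0004,0],[0,-0.0018,-0.0007,0],[0,-0.0018,-0.0007,0]]' >/dev/null; python3 -c "
from h import *
where()
a=viewer.grab_frame('side')[240:360,270:430,::-1]
cv2.imwrite('pics/s8.png',cv2.resize(a,(800,600),interpolation=cv2.INTER_CUBIC))"
```

```text
bay X 0.0092 y 0.0002 z 0.0003 F along/across/normal [np.float64(-29.6), np.float64(-4.6), np.float64(21.6)] T [ 1.14  4.64 -0.28] t 17.93 w 0.179
```

View pics/s8.png

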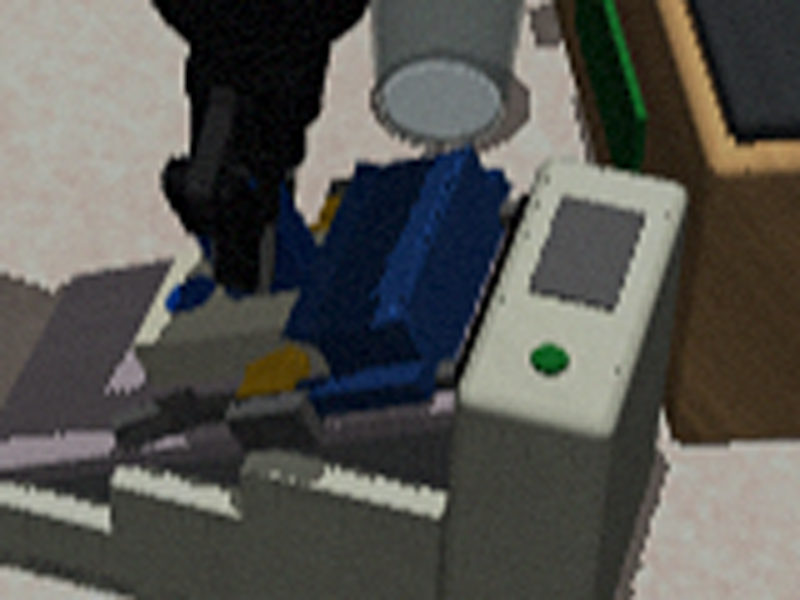

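```bash
python3 -m creep '[[0,0.0026,0.0008,0],[0,0.0053,0.0018,0],[0,0.0053,0.0018,0]]' >/dev/null; python3 -c "
from h import *
where()";  for i in 1 2 3; do python3 -m creep '[[0,0.0009,0.0004,0],[0,0.0018,0.0008,0],[0,0.0018,0.0008,0]]' >/dev/null; python3 -c "
from h import *
where()"; done
```

```text
bay X 0.0089 y 0.0 z -0.0 F along/across/normal [np.float64(-7.1), np.float64(-1.4), np.float64(-1.3)] T [ 0.05  0.99 -0.17] t 18.35 w 0.178
bay X 0.0083 y 0.0 z 0.0004 F along/across/normal [np.float64(-1.1), np.float64(-1.9), np.float64(-2.8)] T [-0.23  0.06 -0.1 ] t 18.73 w 0.174
bay X 0.0064 y 0.0 z 0.0006 F along/across/normal [np.float64(1.4), np.float64(-1.6), np.float64(-3.3)] T [-0.33 -0.47 -0.1 ] t 19.1 w 0.182
bay X 0.006 y 0.0001 z 0.0008 F along/across/normal [np.float64(7.3), np.float64(0.5), np.float64(-6.2)] T [-0.68 -1.53 -0.14] t 19.48 w 0.182
```

```bash
python3 -m creep '[[0,-0.0014,0,0],[0,-0.0014,0,0]]' >/dev/null; python3 -c "
from h import *
where()";  python3 -m creep '[[0,0,0,0],[0,0,0,0],[0,0,0,0],[0,0,0,0],[0,0,0,0]]' 0; python3 -c "
from h import *
where()
a=viewer.grab_frame('side')[240:360,270:430,::-1]
cv2.imwrite('pics/s9.png',cv2.resize(a,(800,600),interpolation=cv2.INTER_CUBIC))"
```

```text
bay X 0.0062 y 0.0 z 0.0002 F along/across/normal [np.float64(5.2), np.float64(0.0), np.float64(-1.8)] T [-0.48 -0.95 -0.2 ] t 19.73 w 0.184
t: 20.35
tcp_pos: [0.592, -0.1526, 0.135]
eef_rot: [-0.549, 0.836, 0.0, -0.0]
wrist_force: [1.2, -0.0, 0.5]
width: 0.502
bay X 0.0051 y 0.0 z -0.0 F along/across/normal [np.float64(1.3), np.float64(0.5), np.float64(-0.1)] T [-0.06 -0.01 -0.  ] t 20.35 w 0.502
```

View pics/s9.png

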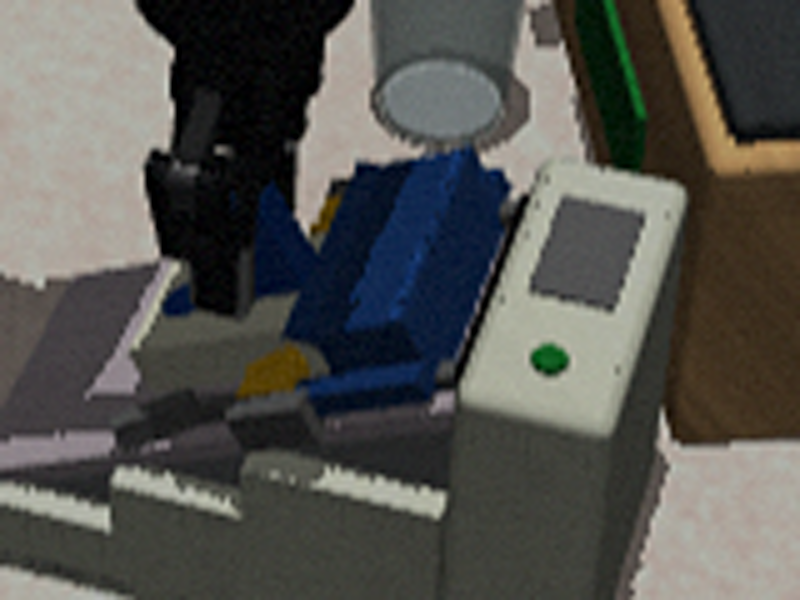

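Released cleanly: the cassette stays put with its nose under the hood, and the finger is free of the rib. Next I raise the tool straight up and back toward the base.

```bash
python3 -m creep '[[0,0,-0.015,0],[0,0,-0.035,0],[0,0,-0.065,0],[0,0.01,-0.1,0],[0,0.05,-0.13,0],[0,0.1,-0.14,0],[0,0.15,-0.14,0],[0,0.2,-0.14,0],[0,0.24,-0.14,0],[0,0.24,-0.14,0]]'; python3 -c "
from h import *
for n in('side','top'):cv2.imwrite('pics/%s10.png'%n,viewer.grab_frame(n)[:,:,::-1])
a=cv2.imread('pics/side10.png')[240:360,270:430];b=cv2.imread('pics/top10.png')[150:290,325:435]
A=cv2.resize(a,(480,360),interpolation=cv2.INTER_CUBIC);B=cv2.resize(b,(283,360),interpolation=cv2.INTER_CUBIC)
cv2.imwrite('pics/s10.png',np.hstack([A,B]))
# dot & rib
im=cv2.imread('pics/top10.png');hsv=cv2.cvtColor(im,cv2.COLOR_BGR2HSV);m=cv2.inRange(hsv,(100,120,110),(125,255,255));m[:,:330]=0;m[:,430:]=0;m[:170]=0;m[270:]=0
n,l,s,c=cv2.connectedComponentsWithStats(m);print([(s[i].tolist(),c[i].round(1)) for i in range(1,n) if s[i,4]>10])
X=.005
print('expect dot',proj('top',bay(X-.0437,0,.02)),'rib top',proj('top',bay(X-.006,0,.062)))
for k in('side','top'):
    d=np.abs(cv2.imread('pics/%s10.png'%k).astype(int)-cv2.imread('pics/%s0.png'%k)).max(2);print(k,(d>60).sum())
"
```

```text
t: 21.65
tcp_pos: [0.3705, -0.0566, 0.2764]
eef_rot: [-0.549, 0.836, -0.001, 0.001]
wrist_force: [0.8, -0.5, -0.1]
width: 0.497
[([366, 191, 7, 5, 17], array([369.2, 192.6])), ([376, 194, 17, 9, 37], array([383.6, 198.2])), ([396, 202, 10, 7, 19], array([400.7, 205.2])), ([359, 205, 41, 20, 178], array([378.8, 214.7])), ([362, 224, 16, 22, 139], array([370. , 234.4]))]
expect dot [[367.55725659 242.19976242]] rib top [[372.31219831 233.04976487]]
side 42865
top 27713
```

View pics/s10.png

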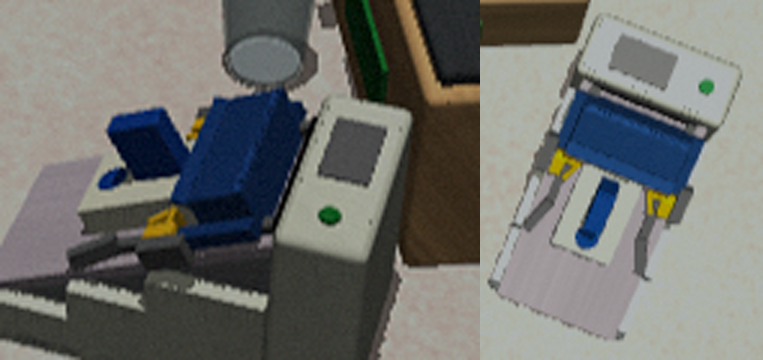

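View pics/top10.png

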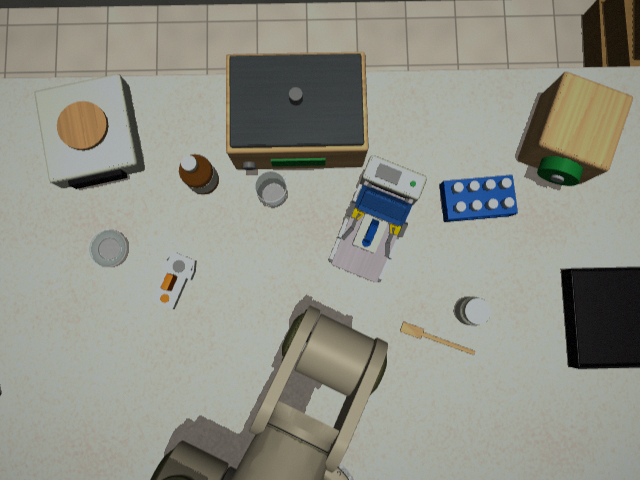

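Run:
```python
from h import *
for f in('top0','top10'):
    im=cv2.imread(f'pics/{f}.png');hsv=cv2.cvtColor(im,cv2.COLOR_BGR2HSV)
    m=cv2.inRange(hsv[190:290,320:430],(20,150,120),(35,255,255));n,l,s,c=cv2.connectedComponentsWithStats(m)
    print(f,[(s[i,4],(c[i]+[320,190]).round(1)) for i in range(1,n) if s[i,4]>8])
a,b=[cv2.imread(f'pics/{f}.png').astype(int) for f in('top0','top10')]
for k,(x0,y0,x1,y1) in dict(spent=(150,240,205,315),amber=(170,145,225,200),beaker=(250,165,292,212),vials=(435,170,525,225)).items(): print(k,np.abs(a-b)[y0:y1,x0:x1].max(2).mean())
print(readout.sense()["t"])
arm.sign_off()
```

```text
top0 [(np.int32(65), array([356.8, 213.7])), (np.int32(71), array([394.7, 228.8]))]
top10 [(np.int32(65), array([356.8, 213.7])), (np.int32(70), array([394.7, 228.9]))]
spent 2.7185454545454544
amber 2.9391735537190082
beaker 2.501519756838906
vials 2.8044444444444445
21.75
the job is handed in; nothing more can be done
```

The fresh cassette is in the bay with both catches clicked in behind its shoulders. I let go, backed the arm off and handed the job in at 21.75 s. The hand-in gave no verdict.

**How it went:** I pinched the blue rib and pressed the nose on the bed until the cassette lay flat on the slope. I then slid it up past the catches, which took about 8–10 N. It met the stop at bay x of about +9 mm, and I pushed it home with about 30 N along the bed.

**Last checks:**
- **Catches:** a light pull back met firm resistance at bay x of about +6 mm, so the catches hold it. In the final top picture both sit where they were at the start, within 0.1 pixel.
- **Cassette:** at release, its position from the tool readings was bay x of about +6 mm and within 1 mm in y and z. The final pictures show it lying straight under the hood, with the gripper well clear.
- **Other objects:** the top view of the spent cassette, beaker, bottle and rack differs from the start only by image noise.

**Less clean:**
- **Pressing too hard:** while laying the cassette flat, I briefly pressed on the bed with about 55 N, more than I meant to but under the 80 N limit.
- **Check not completed:** in the final picture the blue dot and rib merged into one patch. I could not measure the cassette's final x separately from the image.

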